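# Close up a sensor test chamber

## Robot

A 6-joint arm with a two-finger parallel gripper is mounted at the origin on the work surface. World frame = base frame: x ahead of the robot, y to its left, z up, the work surface at z = 0. Lengths are in mm, angles in degrees, forces in N, time in s.
With the tool pointing down it reaches from about 350 to 850 mm from the base axis. Payload 8.1 kg.
Tool frame: the origin (TCP) lies midway between the tips of the shut fingers; the grasp point (between the pads) lies 19 mm behind it; z points along the fingers, y is the line along which they close (so a half turn about z gives the same grasp; the last joint's range is limited). The gripper opens to 85 mm and grips with 20 to 120 N. Pads are 22 mm wide; open, the fingers measure 114 mm over their backs; the gripper's body (76 mm by 85 mm) begins 54 mm behind the grasp point. The pads swing forward as they close: fully open they stand 13 mm farther back than shut.
Start: joints at [59.679, 7.471, 85.268, -0, 87.261, -4.893], TCP at [257.605, 541.89, 231.292] pointing down, gripper open.
Joint ranges: [-169.43, 169.43], [-51.17, 129.36], [1.28, 143.12], [-76.62, 256.62], [0, 156.53], [-152.29, 152.29]. Speed limits (degrees/s): [136.94, 136.94, 159.86, 180, 180, 180].

## Interface

Orientations are given as [roll, pitch, yaw] about the fixed x, y, z axes, in that order (R = Rz(yaw) Ry(pitch) Rx(roll)).
In Python, from bench import r gives the robot as it stands.
- The arm moves only by the tool move_tool, called after "Emit:" as name(argument=value, ...), one argument or row to a line, values as JSON. Schema: {"type":"object","properties":{"moves":{"type":"array","items":{"type":"number"},"minItems":7,"maxItems":56},"force":{"type":"number"},"only":{"type":"string"},"quiet":{"type":"boolean"},"lines":{"type":"string"}},"required":["moves"],"additionalProperties":false}. moves is one flat list of numbers that holds 1 to 8 rows one after another, with no inner brackets; each row has 7 numbers: a rotation vector rx, ry, rz in units of 5 degrees, then dx, dy, dz in units of 5 mm, then the finger opening in mm; each row is the pose to reach, as a shift and turn from the pose commanded when the call began, along the tool's axes at that moment; what a row does not reach only later rows make up. A row lasts 1/8 s, in which the tool goes at most 62.5 mm and 10.7 degrees, less where a joint would pass 70% of its speed; a pose out of reach is approached as far as the arm can. The fingers move at their own pace and stop on an object; force is the grip in N (left out, the last holds). Time passes only in rows, so rows that do not move let the fingers close. The tool returns the time, the measured TCP pose, the force, the opening and the grip force at its end. only (a regular expression) keeps the lines of the reply that match it, lines (a string "A,B") keeps lines A to B, and quiet returns only ok. Input that does not fit is refused with a message, and nothing moves.
- r.sense(): the state, without advancing time (a new reading comes with each control period).
- r.snapshot(name): name is "scene" or "top" or "wrist"; returns a dict with "pixels" (480x640x3 uint8, blue, green, red), "fx", "fy", "cx", "cy" (pixels), "pose" (4x4, takes a point from camera to world coordinates). Camera axes: x right, y up, looking along -z (the intrinsics and any distortion apply to the point x, -y, -z); pixel columns grow to the right and rows downward; lengths in mm; the calibration is good to about 2 mm. A picture is of the moment at which its call begins. There is no depth.
- r.hand_in(): hands the job in; it is judged then, once.
The state is a dict: "time": time; "joint_pos": joint angles; "qd": joint speeds; "joint_efforts": joint torques, N m; "tool_pos": TCP position; "tcp_rot": TCP orientation; "ft_force": force on the tool from outside, world axes, zero at the start; "wrist_torque": the same for the moment, N m; "finger_gap": finger opening in mm; "grip_force": force on a finger pad.
Only numpy, scipy, OpenCV 4.12 (cv2) and the standard library are available. Lean on these libraries where they do the work, as an engineer would, in place of code of your own. Each camera call takes 0.05 s, during which the arm holds its last target. There are 200 camera calls.

## Task

Load the short, thick probe into the open test chamber, lying in the lane between the two low rails, then put the lid on so that it sits down flush all round, and swing the clamp fully down onto the lid. Set the probe and the lid down rather than dropping them, and leave the other things on the bench where they are.

Things in the scene. Friction and masses are not known exactly. Their poses are not given: they have to be found in the camera images.
- chamber: Fixed open-topped grey metal box on a dark mat (mat top 3 mm above the bench). 140 mm along its x, 170 mm along y, 60 mm high; walls and floor 5 mm, so inside 130 x 160 mm, 55 mm deep. Origin: centre of its underside, z up. Clamp on its -x side, towards the robot; two brass stubs stick out 20 mm from its +x side.
- lane (a point): Middle of the lane on the chamber's inner floor, 5 mm above the chamber's origin; axes as the chamber's. The lane runs along y between two aluminium rails 8 mm high and 8 mm thick, centred at x = +27 and -27 mm: 46 mm wide.
- probe: The short, thick probe, about 0.3 kg: steel barrel 30 mm in diameter, 110 mm long over all, along its y, with 36 mm square end blocks (each 20 mm long) on which it rests without rolling. Origin: middle of its underside; barrel axis 18 mm above it. Lies on the mat to one side of the chamber. Either end may point either way.
- lid: Loose aluminium lid, about 0.35 kg, alike turned half round: plate 140 (x) x 170 (y) x 6 mm over a stepped plug 8 mm deep (lower 5 mm: 116 x 146; upper 3 mm: 122 x 152) that enters the chamber's mouth. Origin: centre of the plug's underside, z up. Lies plug down on the mat, across the chamber from the probe. Seated: origin 52 mm above the chamber's, axes parallel.
- lid_handle (a point): Centre of the lid's handle bar, 46 mm above the lid's origin (32 mm above the plate's top): bar along the lid's y, 104 mm long, 14 mm wide, 12 mm high, on posts at y = +45 and -45 mm, free underneath between them.
- clamp (a joint): Angle of the hold-down clamp, rad: 0 = fully down, its rubber pad on the seated lid 15 mm in from the edge; grows as it swings up and away towards the chamber's -x side, stop at 1.9. Starts raised at 1.45 to 1.8, clear of the lid's place. A stiff hinge (0.08 N m of friction) keeps it where it is left; no spring.
- clamp_pivot (a point): Hinge axis of the clamp: through this point, along the chamber's y; 95 mm towards -x from the chamber's centre, 70 mm above its origin. Between two bracket cheeks (38 mm over all in y).
- clamp_grip (a point): Centre of the clamp's black grip, a roller 18 mm in diameter, 22 mm long along the chamber's y, on a 10 mm stem; pinch it by its ends from above or push it (opening the fingers can drag it up a little: a last push on its top, down and towards +x, sends it home). At angle q it lies (62 cos q - 34 sin q) mm in the chamber's +x and (62 sin q + 34 cos q) mm up from the pivot.
- long_probe: bystander: a slim instrument probe like the one to load but much longer and thinner (190 mm long, 24 mm square ends), lying along its own y on the mat behind the task's things. Origin: about its middle, at its underside.
- cylinder_glass: bystander: glass measuring cylinder, 200 mm tall, standing on a 68 mm round white foot. Origin: about its middle, at its underside.
- jar: bystander: closed jar, 60 mm across, 75 mm tall, beyond the chamber. Origin: about its middle, at its underside.
- wrench: bystander: steel wrench lying on the mat, far left. Origin: about its middle, at its underside.
- screwdriver: bystander: screwdriver lying on the mat, nearer the robot than the chamber. Origin: about its middle, at its underside.
- fitting: bystander: small brass pipe fitting, 28 mm across, 44 mm tall, standing on end. Origin: about its middle, at its underside.
- gasket: bystander: flat black rubber ring, 60 mm across, 8 mm thick, lying on the mat, nearer the robot than the chamber. Origin: about its middle, at its underside.

How it is judged:
By the outcome, as a careful person would: the job done as asked, in the order asked, and still so for the second after the job is handed in, with the robot touching nothing.
It also fails if it takes over 72 s, if anything falls off the work surface, if the arm or the gripper's body presses on something with over 40 N, if the wrist force passes 120 N, or if a joint passes its speed limit or range.

## Working session

There is one attempt and no reset: what is moved stays moved. The work goes in short steps, Python scripts to look and compute and a tool call to move; the robot and the scene stay as the last step left them, time stands still between calls to the robot, and variables do not carry over. Pictures are saved under pics/ and viewed, at most 10 in all, crops included, and the job is handed in when it is done.

```bash
ls; mkdir -p pics; python3 - <<'E'
from bench import r
import cv2,pickle
d={}
for n in("scene","top","wrist"):
    s=r.snapshot(n); d[n]=s; cv2.imwrite(f"pics/{n}0.png",s["pixels"])
    print(n,s["fx"],s["fy"],s["cx"],s["cy"],[k for k in s],s["pose"].round(3).tolist() if hasattr(s["pose"],'round') else s["pose"])
pickle.dump(d,open("s0.pkl","wb"))
print(r.sense())
E
```

```text
bench.py
pics
scene 439.00095699929096 439.00095699929096 323.79030968628257 246.40181537410015 ['pixels', 'fx', 'fy', 'cx', 'cy', 'pose'] [[-0.485, -0.541, 0.687, 1236.591], [0.874, -0.313, 0.371, 370.684], [0.014, 0.781, 0.625, 677.695], [0.0, 0.0, 0.0, 1.0]]
top 563.1994064245896 563.1994064245896 314.3588232769999 236.37941007508803 ['pixels', 'fx', 'fy', 'cx', 'cy', 'pose'] [[-0.001, 0.995, -0.102, 481.384], [-1.0, -0.003, -0.014, 30.373], [-0.015, 0.102, 0.995, 1169.595], [0.0, 0.0, 0.0, 1.0]]
wrist 420.55681499122244 420.55681499122244 314.3968495274129 239.49077225972258 ['pixels', 'fx', 'fy', 'cx', 'cy', 'pose'] [[0.428, -0.857, -0.287, 184.014], [0.904, 0.406, 0.138, 576.433], [-0.002, -0.318, 0.948, 372.387], [0.0, 0.0, 0.0, 1.0]]
{'time': 0.15, 'joint_pos': array([ 5.96791484e+01,  7.50623369e+00,  8.53152628e+01, -5.19789299e-04,
        8.72628683e+01, -4.89204969e+00]), 'qd': array([ 0.04872069,  0.01878408, -0.33147984,  0.0484871 ,  0.0075995 ,
       -0.03890479]), 'joint_efforts': array([-2.73699343e-04, -5.70057535e+01, -5.01162422e+01, -1.92788275e-04,
        9.47994296e-03, -9.88951479e-05]), 'tool_pos': array([257.38718231, 541.50897427, 230.47128553]), 'tcp_rot': array([-1.79915898e+02, -6.67724112e-03,  1.54571218e+02]), 'ft_force': array([ 0.26638347, -0.29150645, -0.09559839]), 'wrist_torque': array([0.02195012, 0.05222478, 0.00160821]), 'grip_force': 0.0, 'finger_gap': 85.45431532574786}
```

View pics/top0.png

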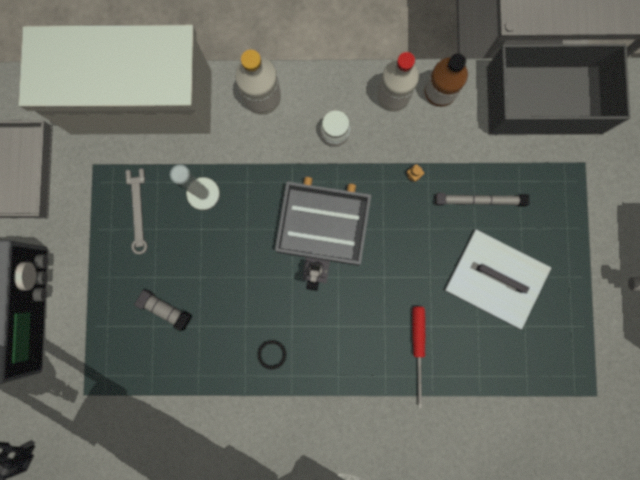

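View pics/scene0.png

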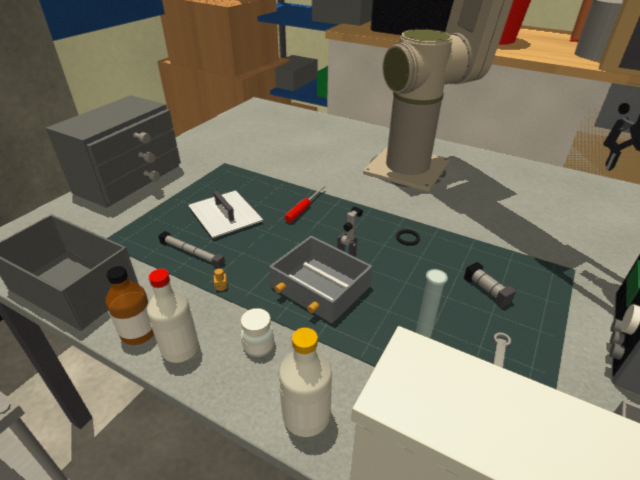

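Top view: probe at about (163,309), chamber rim corners about (285,184),(370,194),(361,264),(276,255), clamp at about (314,272), and lid centre about (499,279). In the scene view the probe is at (490,285), the chamber at (321,278) and the lid at (226,213). Next I'll look at enlarged crops.

```bash
cat > h.py <<'E'
import numpy as np,cv2,pickle
from scipy.optimize import least_squares
def ray(s,u,v):
    d=s["pose"][:3,:3]@np.array([(u-s["cx"])/s["fx"],-(v-s["cy"])/s["fy"],-1]); return s["pose"][:3,3],d/np.linalg.norm(d)
def at_z(s,u,v,z):
    o,d=ray(s,u,v); return o+d*(z-o[2])/d[2]
def tri(*obs):
    A=np.zeros((3,3));b=np.zeros(3);L=[]
    for s,u,v in obs:
        o,d=ray(s,u,v);P=np.eye(3)-np.outer(d,d);A+=P;b+=P@o;L.append((o,d,P))
    p=np.linalg.solve(A,b); return p,[round(float(np.linalg.norm(P@(p-o))),1) for o,d,P in L]
def proj(s,p):
    c=np.asarray(s["pose"])[:3,:3].T@(np.asarray(p,float)-s["pose"][:3,3]); return np.array([s["cx"]+s["fx"]*c[0]/-c[2],s["cy"]-s["fy"]*c[1]/-c[2]])
def crop(img,x,y,w,h,k):
    o=cv2.resize(img[y:y+h,x:x+w],None,fx=k,fy=k,interpolation=cv2.INTER_CUBIC)
    for i in range((-x)%10,w,10): cv2.line(o,(i*k,0),(i*k,8 if (x+i)%50 else 18),(0,255,255),1); 
    for j in range((-y)%10,h,10): cv2.line(o,(0,j*k),(8 if (y+j)%50 else 18,j*k),(0,255,255),1)
    cv2.putText(o,f"{x},{y}",(12,30),0,.5,(0,255,0),1); return o
E
python3 - <<'E'
from h import *
d=pickle.load(open("s0.pkl","rb"));t=d["top"]["pixels"];s=d["scene"]["pixels"]
t=cv2.convertScaleAbs(t,alpha=1.4,beta=15);s=cv2.convertScaleAbs(s,alpha=1.4,beta=15)
a=np.hstack([crop(t,265,175,120,120,3),crop(t,437,222,120,120,3)])
b=np.hstack([crop(t,115,275,96,75,3),crop(s,455,255,72,75,6)])
b=b[:,:720]
cv2.imwrite("pics/a1.png",np.vstack([a,crop(t,115,280,60,60,4)[:240,:1] if 0 else np.hstack([crop(t,125,280,80,60,4),crop(s,455,255,80,60,5)[:240]])[:, :720]]))
cv2.imwrite("pics/a2.png",np.hstack([crop(s,265,200,115,120,4)[:, :],crop(s,185,180,80,120,4)]))
E
```

```text
Traceback (most recent call last):
ValueError: all the input array dimensions except for the concatenation axis must match exactly, but along dimension 0, the array at index 0 has size 225 and the array at index 1 has size 450
```

```bash
python3 - <<'E'
from h import *
d=pickle.load(open("s0.pkl","rb"));t=d["top"]["pixels"];s=d["scene"]["pixels"]
t=cv2.convertScaleAbs(t,alpha=1.4,beta=15);s=cv2.convertScaleAbs(s,alpha=1.4,beta=15)
a=np.hstack([crop(t,265,175,120,120,3),crop(t,437,222,120,120,3)])
cv2.imwrite("pics/a1.png",np.vstack([a,np.hstack([crop(t,125,280,80,60,4),crop(s,455,255,80,60,5)[:240]])[:, :720]]))
cv2.imwrite("pics/a2.png",np.hstack([crop(s,265,200,115,120,4),crop(s,185,180,80,120,4)]))
E
```

```text
(no output)
```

View pics/a1.png

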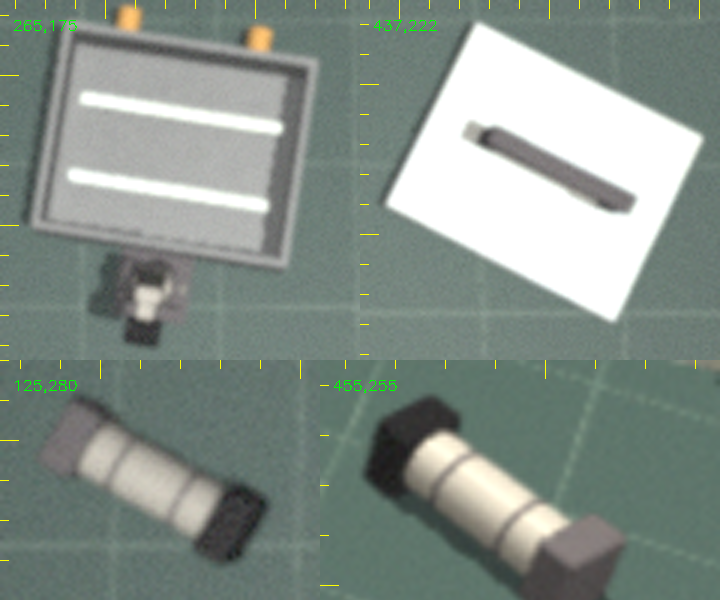

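View pics/a2.png

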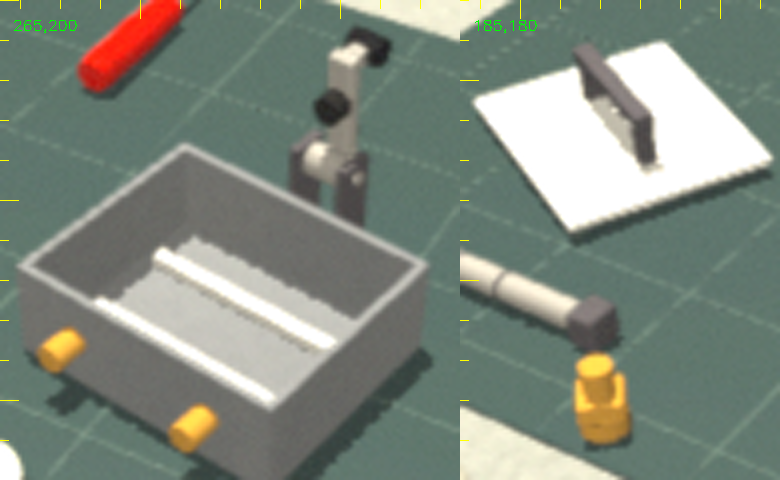

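Enlarged crops: in the top view the chamber rim corners are (286.3,182.3),(371,195),(360.7,264.3),(275.7,249.7) and the lid plate corners (475,229.3),(551.3,267.7),(521.7,329.3),(445.7,290.7). The clamp's grip is at (312.3,285.7) and the probe centre at (163,310). In the scene view the rim corners are (270,266.3),(333,301.3),(372,266.3),(311,236.3) and the grip is at (357.5,211).

```bash
python3 - <<'E'
from h import *
d=pickle.load(open("s0.pkl","rb"));T=d["top"];S=d["scene"]
def fit(P,t,s,n):
    P=np.array(P)
    ps=[tri((T,*a),(S,*b)) for a,b in zip(t,s)]
    Q=np.array([p for p,_ in ps]); print(n,Q.round(0).tolist(),[e for _,e in ps])
    c=Q.mean(0); X=P-P.mean(0);Y=(Q-c)[:,:2]
    a=np.arctan2((X[:,0]*Y[:,1]-X[:,1]*Y[:,0]).sum(),(X*Y).sum()); print("  centre",c.round(1),"yaw",np.degrees(a).round(1))
fit([(70,85),(70,-85),(-70,-85),(-70,85)],[(286.3,182.3),(371,195),(360.7,264.3),(275.7,249.7)],[(333,301.3),(270,266.3),(311,236.3),(372,266.3)],"chamber")
fit([(70,85),(70,-85),(-70,-85),(-70,85)],[(475,229.3),(551.3,267.7),(521.7,329.3),(445.7,290.7)],[(213,237.3),(188.5,205),(236.3,190.5),(263.8,219.3)],"lid")
print("grip",tri((T,312.3,285.7),(S,357.5,211)))
print("handle",tri((T,503.3,278),(S,224,201)))
# probe: outer top edges mids in top; ends of barrel axis
for n,a,b in[("probe centre",(163.2,310.2),(490.5,285))]: print(n,tri((T,*a),(S,*b)))
for u,v in[(139.8,297.5),(186.8,323.3)]: print(at_z(T,u,v,32))
E
```

```text
chamber [[703.0, 103.0, 65.0], [676.0, -64.0, 62.0], [539.0, -43.0, 59.0], [568.0, 125.0, 62.0]] [[1.3, 1.3], [2.8, 2.8], [2.2, 2.2], [2.1, 2.1]]
  centre [621.8  30.4  62. ] yaw -9.2
lid [[613.0, -281.0, 14.0], [533.0, -434.0, 14.0], [409.0, -368.0, 14.0], [487.0, -217.0, 14.0]] [[2.6, 2.6], [2.6, 2.6], [3.2, 3.2], [3.0, 3.0]]
  centre [ 510.6 -325.    13.9] yaw -27.4
grip (array([496.36357033,  51.09996459, 136.49811413]), [2.0, 2.0])
handle (array([ 511.4789609 , -323.54176806,   50.00761796]), [3.0, 3.0])
probe centre (array([449.1300298 , 357.34045419,  18.58952692]), [2.4, 2.4])
[475.52947808 399.24815208  32.        ]
[423.98258065 302.96640253  32.        ]
```

Measured heights agree with the text: rim 62 against 63, plate top 14 against 17, and the clamp grip is plausible. The probe is at about (449,357) with yaw −28°. I'll move above it and take a wrist picture.

```bash
cat >> h.py <<'E'
from scipy.spatial.transform import Rotation as Ro
def go(x,y,z,yaw):
    from bench import r
    s=r.sense(); R=Ro.from_euler("xyz",s["tcp_rot"],degrees=True)
    t=Ro.from_euler("xyz",[180,0,yaw],degrees=True)
    print("row",(R.inv()*t).as_rotvec(degrees=True).round(1),R.inv().apply(np.array([x,y,z])-s["tool_pos"]).round(1),"t",s["time"])
E
python3 -c "
from h import *
go(449,357,200,62)"
```

```text
row [-0.1  0.1 92.6] [-252.3  -84.3   30.6] t 0.15
```

The manual's scale: shifts go in units of 5 mm and turns go in units of 5 degrees. Converting my numbers, -252 mm is -50.4, -240 mm is -48, 80 degrees is 16.

Emit:
move_tool(
  moves=[0,0,2,-6,-2,0.8,85,0,0,4,-14,-4.8,1.6,85,0,0,6,-24,-8,2.8,85,0,0,8,-34,-11.2,4,85,0,0,10,-42,-14,5.2,85,0,0,12,-48,-16,6,85,0,0,14,-50.4,-16.8,6.2,85,0,0,16,-50.4,-16.8,6.2,85],
  force=30,
)

```text
time: 1.15
tool_pos: [449.7, 356.6, 199.6]
tcp_rot: [-180.0, 0.1, 74.1]
ft_force: [-0.1, -0.3, -0.2]
finger_gap: 84.9
grip_force: 0.0
```

Emit:
move_tool(
  moves=[0,0,1.6,0,0,0,85,0,0,2.52,0,0,0,85,0,0,2.52,0,0,0,85],
)

```text
time: 1.52
tool_pos: [449.0, 357.7, 200.0]
tcp_rot: [-180.0, 0.0, 62.0]
ft_force: [-0.1, 1.0, 0.3]
finger_gap: 84.9
grip_force: 0.0
```

```bash
python3 - <<'E'
from bench import r
from h import *
s=r.snapshot("wrist");pickle.dump(s,open("w1.pkl","wb"));cv2.imwrite("pics/w1.png",s["pixels"]);go(449,357,200,62)
E
```

```text
row [-0.   0.   0.1] [-0.6  0.4 -0. ] t 1.575
```

View pics/w1.png

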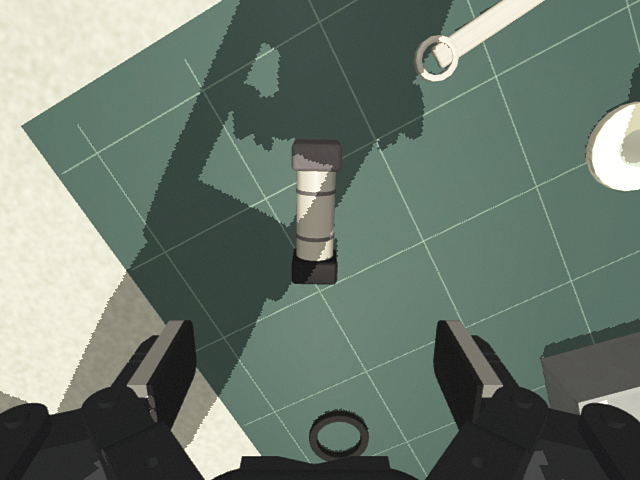

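The wrist view shows the probe upright in the picture. The barrel midline runs from (317,170) to (315,258), and the outer ends are at rows 140 and 283.

```bash
python3 - <<'E'
from h import *
s=pickle.load(open("w1.pkl","rb"));T=pickle.load(open("s0.pkl","rb"))["top"]
print("cam",s["pose"][:3,3])
for p in[(317,170),(315.5,258)]: print(at_z(s,*p,30))
for z in(39,3): print(z,at_z(s,317,140,z),at_z(s,314.7,283,z))
print(tri((s,316.3,213.5),(T,163.2,310.2)))
E
```

```text
cam [487.82811903 429.6005655  341.92796942]
[465.98734263 383.995476    30.        ]
[432.32320317 322.77511661  30.        ]
39 [476.47092473 403.97735003  39.        ] [423.50772105 307.5242503   39.        ]
3 [475.12123425 400.93228371   3.        ] [415.86387643 293.01668483   3.        ]
(array([449.57339107, 353.38144041,  24.39864248]), [0.3, 0.3])
```

```bash
python3 -c "
from h import *
go(449.5,354,12,61.2)"
```

```text
row [-0.   0.   0.9] [ -2.9   2.2 188. ] t 1.575
```

Emit:
move_tool(
  moves=[0,0,0.16,-0.56,0.42,10,85,0,0,0.16,-0.56,0.42,22,85,0,0,0.16,-0.56,0.42,30,85,0,0,0.16,-0.56,0.42,35,85,0,0,0.16,-0.56,0.42,37.6,85,0,0,0.16,-0.56,0.42,37.6,85],
  force=40,
)

```text
time: 2.33
tool_pos: [449.2, 354.1, 11.7]
tcp_rot: [-180.0, 0.1, 61.2]
ft_force: [-1.4, -0.9, -0.2]
finger_gap: 85.4
grip_force: 0.0
```

Emit:
move_tool(
  moves=[0,0,0,0,0,0,28,0,0,0,0,0,0,20,0,0,0,0,0,0,20,0,0,0,0,0,0,20,0,0,0,0,0,0,20,0,0,0,0,0,0,20],
  force=40,
)

```text
time: 3.08
tool_pos: [450.1, 355.0, 13.5]
tcp_rot: [180.0, -0.1, 61.2]
ft_force: [-2.1, -0.1, 6.2]
finger_gap: 28.5
grip_force: 39.5
```

The grip is at 28.5 mm with the hand pushed up, so the pads sit a little above the barrel's axis. I'll regrip 4 mm lower.

Scaled: 4 mm is 0.8.

Emit:
move_tool(
  moves=[0,0,0,0,0,0,50,0,0,0,0,0,0,50,0,0,0,0,0,0.8,45,0,0,0,0,0,0.8,45,0,0,0,0,0,0.8,20,0,0,0,0,0,0.8,20,0,0,0,0,0,0.8,20,0,0,0,0,0,0.8,20],
  force=50,
)

```text
time: 4.08
tool_pos: [449.7, 354.3, 8.3]
tcp_rot: [180.0, -0.0, 61.2]
ft_force: [0.2, -0.1, -0.9]
finger_gap: 28.3
grip_force: 49.7
```

Emit:
move_tool(
  moves=[0,0,0,0,0,0,20,0,0,0,0,0,-3,20,0,0,0,0,0,-8,20,0,0,0,0,0,-16,20,0,0,0,0,0,-26,20,0,0,0,0,0,-32,20,0,0,0,0,0,-32,20],
)

```text
time: 4.95
tool_pos: [451.4, 355.6, 172.3]
tcp_rot: [179.8, -0.3, 61.2]
ft_force: [0.6, 0.5, -3.4]
finger_gap: 28.4
grip_force: 49.8
```

```bash
python3 - <<'E'
from bench import r
from h import *
s=r.snapshot("wrist");pickle.dump(s,open("w2.pkl","wb"));cv2.imwrite("pics/w2.png",s["pixels"]);go(622,30,200,81)
E
```

```text
row [  0.1  -0.1 -19.8] [-201.6  307.2  -30.7] t 5.0
```

View pics/w2.png

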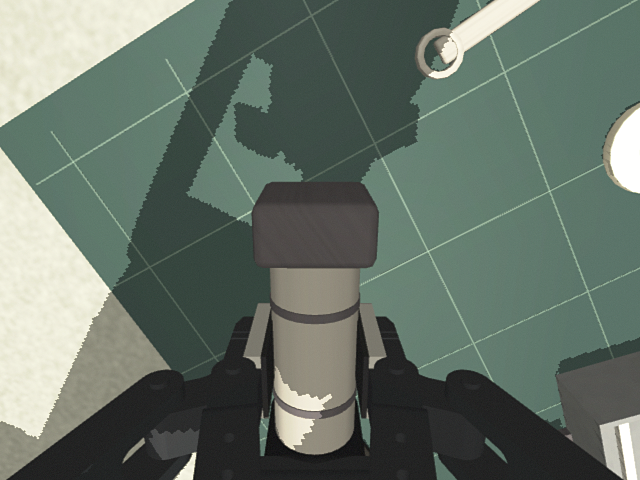

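The probe is held firmly, level and straight between the pads; its end block is centred at column 316. I'll move it over the chamber at z about 200, well clear of the cylinder.

Scaled: 250 mm is 50, -130 mm is -26, -19.8 degrees is -3.96.

Emit:
move_tool(
  moves=[0,0,-0.6,-6,9,-3,20,0,0,-1.2,-12,18.4,-6,20,0,0,-2,-19,29,-6.2,20,0,0,-2.8,-26,39.6,-6.2,20,0,0,-3.6,-33,50,-6.2,20,0,0,-3.96,-38,58,-6.2,20,0,0,-3.96,-40.2,61.4,-6.2,20,0,0,-3.96,-40.2,61.4,-6.2,20],
)

```text
time: 6.0
tool_pos: [620.9, 29.2, 196.8]
tcp_rot: [-179.8, 0.0, 80.8]
ft_force: [0.3, 0.4, -2.1]
finger_gap: 28.5
grip_force: 50.0
```

```bash
python3 - <<'E'
from bench import r
from h import *
s=r.snapshot("wrist");t=r.snapshot("top");pickle.dump([s,t],open("w3.pkl","wb"));cv2.imwrite("pics/w3.png",s["pixels"]);print(r.sense()["tool_pos"],r.sense()["tcp_rot"])
E
```

```text
[620.62966276  31.17707865 197.64737281] [-1.79833211e+02 -1.55259077e-02  8.09771129e+01]
```

View pics/w3.png

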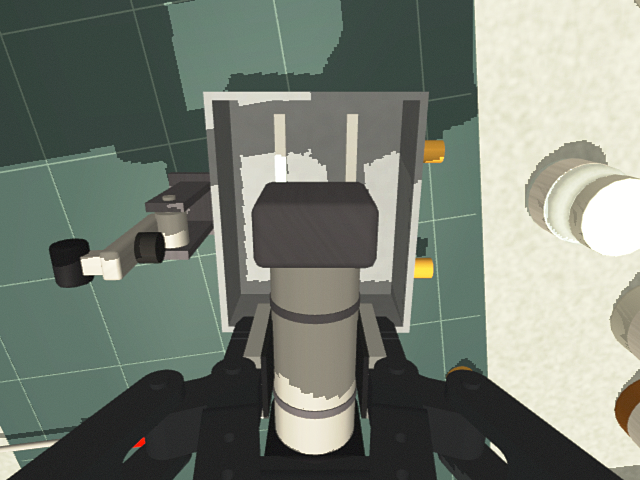

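Wrist view over the chamber: rim outer corners (204,92), (428,93), (221,332) and (409,332). Rail centrelines run (280,115)–(281,180) and (352,115)–(351,180). The clamp's grip is at (70,263).

```bash
python3 - <<'E'
from h import *
s,t=pickle.load(open("w3.pkl","rb"));T=pickle.load(open("s0.pkl","rb"))["top"]
C=[at_z(s,u,v,63) for u,v in[(428,93),(409,332),(221,332),(204,92)]]
print(np.round(C,1).tolist(),np.mean(C,0).round(1))
for i in range(4): print(np.linalg.norm(C[i]-C[i-1]).round(1),np.degrees(np.arctan2(*(C[i]-C[i-1])[:2])).round(1))
for a in[(280,115),(281,180),(352,115),(351,180)]: print(at_z(s,*a,16).round(1))
for a,b in[((428,93),(286.3,182.3)),((409,332),(371,195)),((221,332),(360.7,264.3)),((204,92),(275.7,249.7))]: print(tri((s,*a),(T,*b)))
print("grip",tri((s,70,263),(T,312.3,285.7)))
E
```

```text
[[703.9, 101.5, 63.0], [677.5, -64.9, 63.0], [538.8, -43.0, 63.0], [567.0, 124.0, 63.0]] [621.8  29.4  63. ]
138.7 99.4
168.5 -171.0
140.4 -81.0
169.3 9.6
[607. 102.  16.]
[598.8  54.5  16. ]
[659.3  93.6  16. ]
[652.3  46.   16. ]
(array([702.45170391, 101.79186652,  69.68985358]), [0.3, 0.3])
(array([678.00575029, -66.42414304,  60.67428066]), [0.1, 0.1])
(array([539.31193628, -43.88953219,  62.48033089]), [0.9, 0.9])
(array([568.60467244, 122.97403675,  69.00246301]), [0.7, 0.7])
grip (array([497.00769823,  49.578422  , 137.22605095]), [0.4, 0.4])
```

```bash
python3 -c "
from h import *
go(621.8,29.5,35,80.8)"
```

```text
row [-0.2 -0.   0.2] [ -1.5   1.9 162.6] t 6.1
```

Emit:
move_tool(
  moves=[0,0,0,0,0.2,6,20,0,0,0,0,0.2,14,20,0,0,0,0,0.2,22,20,0,0,0,0,0.2,28,20,0,0,0,0,0.2,32,20,0,0,0,0,0.2,32,20,0,0,0,0,0.2,32,20],
)

```text
time: 6.98
tool_pos: [623.7, 30.5, 40.9]
tcp_rot: [179.9, -0.0, 81.0]
ft_force: [0.3, 0.3, -2.7]
finger_gap: 28.0
grip_force: 50.1
```

```bash
python3 -c "
from h import *
go(621.8,29.5,13.3,80.8)"
```

```text
row [ 0.1 -0.   0.2] [-1.3 -1.8 27.6] t 6.975
```

Scaled: -1 mm is -0.2, 21 mm is 4.2.

Emit:
move_tool(
  moves=[0,0,0,-0.2,-0.2,2,20,0,0,0,-0.2,-0.2,3.6,20,0,0,0,-0.2,-0.2,4.2,20,0,0,0,-0.2,-0.2,4.2,20,0,0,0,-0.2,-0.2,4.2,20],
)

```text
time: 7.6
tool_pos: [621.7, 29.2, 18.5]
tcp_rot: [180.0, -0.0, 81.0]
ft_force: [-0.9, -0.2, -2.8]
finger_gap: 28.3
grip_force: 50.1
```

Emit:
move_tool(
  moves=[0,0,0,0,0,0.4,20,0,0,0,0,0,0.8,20,0,0,0,0,0,0.8,20],
)

```text
time: 7.98
tool_pos: [621.3, 29.3, 14.0]
tcp_rot: [-180.0, 0.0, 81.0]
ft_force: [0.2, -0.8, -3.5]
finger_gap: 28.4
grip_force: 50.1
```

Emit:
move_tool(
  moves=[0,0,0,0,0,0.2,20,0,0,0,0,0,0.2,20,0,0,0,0,0,0.2,20],
)

```text
time: 8.35
tool_pos: [621.6, 29.3, 13.4]
tcp_rot: [180.0, -0.0, 81.0]
ft_force: [-0.5, 0.7, -2.1]
finger_gap: 28.3
grip_force: 50.2
```

Scaled: 1 mm is 0.2.

Emit:
move_tool(
  moves=[0,0,0,0,0,0.2,20,0,0,0,0,0,0.2,20,0,0,0,0,0,0.2,20],
)

```text
time: 8.72
tool_pos: [621.7, 29.3, 13.3]
tcp_rot: [180.0, 0.0, 81.0]
ft_force: [-4.3, -0.4, 5.8]
finger_gap: 28.1
grip_force: 51.2
```

Emit:
move_tool(
  moves=[0,0,0,0,0,0.2,20,0,0,0,0,0,0.2,20,0,0,0,0,0,0.2,20],
)

```text
time: 9.1
tool_pos: [621.7, 29.3, 13.2]
tcp_rot: [180.0, 0.0, 81.0]
ft_force: [-10.0, -0.6, 14.4]
finger_gap: 28.4
grip_force: 52.0
```

It touched down at TCP 13.3, as predicted. I'll ease off slightly, open a little and lift.

Scaled: -1.5 mm is -0.3, -180 mm is -36.

Emit:
move_tool(
  moves=[0,0,0,0,0,-0.3,20,0,0,0,0,0,-0.3,36,0,0,0,0,0,-0.3,50,0,0,0,0,0,-0.3,50,0,0,0,0,0,-4,50,0,0,0,0,0,-12,50,0,0,0,0,0,-24,50,0,0,0,0,0,-36,50],
)

```text
time: 10.1
tool_pos: [621.8, 29.2, 194.1]
tcp_rot: [179.9, -0.0, 81.0]
ft_force: [1.4, 0.4, 0.6]
finger_gap: 49.9
grip_force: 0.0
```

```bash
python3 - <<'E'
from bench import r
from h import *
s=r.snapshot("wrist");cv2.imwrite("pics/w4.png",s["pixels"]);pickle.dump(s,open("w4.pkl","wb"));go(511,-325,180,62.7)
E
```

```text
row [ 0.8 -0.2 18.3] [-367.8  -58.5   23.5] t 10.15
```

View pics/w4.png

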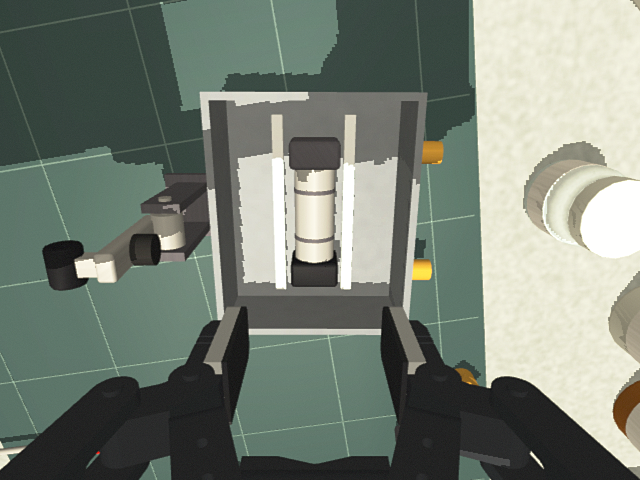

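The probe (centre about (316,212)) lies straight between the rails. Now to the lid.

Scaled: 18 mm is 3.6, 12 mm is 2.4, 8 degrees is 1.6.

Emit:
move_tool(
  moves=[0,0,0.4,-8,-1.2,0,70,0,0,1,-19,-3,0,85,0,0,1.6,-30,-4.8,0,85,0,0,2.2,-41,-6.6,1,85,0,0,2.8,-52,-8.2,2.4,85,0,0,3.4,-62,-9.8,3.6,85,0,0,3.66,-70,-11.2,3.6,85,0,0,3.66,-73.6,-11.7,3.6,85],
)

```text
time: 11.15
tool_pos: [505.5, -327.5, 174.1]
tcp_rot: [179.9, 0.0, 62.5]
ft_force: [0.7, 0.3, -0.1]
finger_gap: 84.6
grip_force: 0.0
```

Emit:
move_tool(
  moves=[0,0,0,0,0,0,85,0,0,0,0,0,0,85],
)

```text
time: 11.4
tool_pos: [506.7, -323.9, 173.5]
tcp_rot: [180.0, -0.0, 62.7]
ft_force: [-0.2, 0.3, -0.5]
finger_gap: 84.9
grip_force: 0.0
```

```bash
python3 - <<'E'
from bench import r
from h import *
s=r.snapshot("wrist");cv2.imwrite("pics/w5.png",s["pixels"]);pickle.dump(s,open("w5.pkl","wb"));print(r.sense()["tool_pos"],r.sense()["tcp_rot"])
E
```

```text
[ 506.78203518 -323.70133534  173.49890132] [ 1.79981859e+02 -2.52326567e-02  6.27638358e+01]
```

View pics/w5.png

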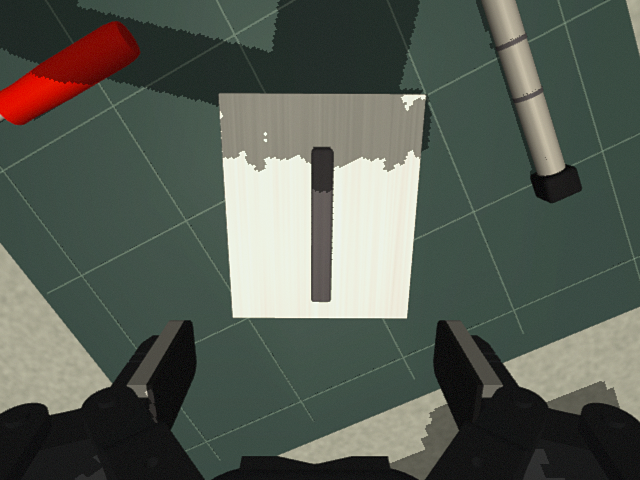

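The lid plate's corners are at (219,94), (426,95), (408,318) and (233,318), and the handle bar's top face runs from (322,148) to (321,301).

```bash
python3 - <<'E'
from h import *
s=pickle.load(open("w5.pkl","rb"));d=pickle.load(open("s0.pkl","rb"));T=d["top"];S=d["scene"]
C=[at_z(s,u,v,17) for u,v in[(426,95),(408,318),(233,318),(219,94)]]
print(np.round(C,1).tolist(),np.mean(C,0).round(1))
for i in range(4): print(np.linalg.norm(C[i]-C[i-1]).round(1),np.degrees(np.arctan2(*(C[i]-C[i-1])[:2])).round(1))
h=[at_z(s,u,v,55) for u,v in[(322,148),(321,301)]];print(h,np.mean(h,0),np.linalg.norm(h[0]-h[1]),np.degrees(np.arctan2(*(h[0]-h[1])[:2])))
for a,b in[((426,95),(475,229.3)),((408,318),(551.3,267.7)),((233,318),(521.7,329.3)),((219,94),(445.7,290.7))]: print(tri((s,*a),(T,*b)))
print(tri((s,321.5,221),(T,503.3,278)))
for a in [h[0],h[1]]: print(proj(T,a),proj(S,a))
E
```

```text
[[612.5, -284.0, 17.0], [535.3, -433.8, 17.0], [411.0, -369.8, 17.0], [489.2, -219.9, 17.0]] [ 512.  -326.9   17. ]
139.0 117.5
168.5 -152.7
139.8 -62.8
169.1 27.5
[array([ 535.85398704, -279.22332114,   55.        ]), array([ 488.51201991, -371.10928315,   55.        ])] [ 512.18300347 -325.16630214   55.        ] 103.36484830292001 27.258666647712737
(array([ 614.86708455, -285.10693108,    7.17420422]), [0.1, 0.1])
(array([ 535.09920487, -436.49620698,   12.48369915]), [0.1, 0.1])
(array([ 410.97811371, -369.93259859,   16.85750509]), [0.1, 0.1])
(array([ 488.69278257, -219.77312364,   15.03030965]), [0.2, 0.2])
(array([ 513.74710091, -322.66532388,   54.30026114]), [2.2, 2.2])
[479.72187527 266.39647933] [230.19174591 208.41689308]
[527.56511036 290.47428465] [214.10451386 190.32039671]
```

```bash
python3 -c "
from h import *
go(512.1,-326,30,62.65)"
```

```text
row [ 0.  -0.   0.1] [  0.3   5.7 143.5] t 11.45
```

Emit:
move_tool(
  moves=[0,0,0.02,0.08,1.16,8,85,0,0,0.02,0.08,1.16,18,85,0,0,0.02,0.08,1.16,25,85,0,0,0.02,0.08,1.16,28.6,85,0,0,0.02,0.08,1.16,28.6,85,0,0,0.02,0.08,1.16,28.6,85],
)

```text
time: 12.2
tool_pos: [512.8, -327.9, 32.4]
tcp_rot: [179.8, 0.0, 62.6]
ft_force: [-0.4, -0.2, 0.3]
finger_gap: 85.3
grip_force: 0.0
```

Emit:
move_tool(
  moves=[0,0,0,0,0,0,40,0,0,0,0,0,0,5,0,0,0,0,0,0,5,0,0,0,0,0,0,5,0,0,0,0,0,0,5,0,0,0,0,0,0,5,0,0,0,0,0,0,5],
  force=80,
)

```text
time: 13.08
tool_pos: [511.5, -327.4, 30.7]
tcp_rot: [180.0, 0.0, 62.6]
ft_force: [-1.8, -0.5, 5.2]
finger_gap: 12.4
grip_force: 79.1
```

Emit:
move_tool(
  moves=[0,0,0,0,0,-1,5,0,0,0,0,0,-4,5,0,0,0,0,0,-10,5,0,0,0,0,0,-18,5,0,0,0,0,0,-27,5,0,0,0,0,0,-33,5,0,0,0,0,0,-34,5,0,0,0,0,0,-34,5],
)

```text
time: 14.08
tool_pos: [511.1, -327.1, 199.6]
tcp_rot: [-180.0, -0.0, 62.6]
ft_force: [-0.6, 0.4, -3.1]
finger_gap: 12.1
grip_force: 78.3
```

```bash
python3 -c "
from h import *
go(621.8,29.5,200,80.8)"
```

```text
row [ -0.   -0.  -18.2] [ 3.675e+02 -6.600e+01 -3.000e-01] t 14.075
```

Scaled: 358 mm is 71.6, 335 mm is 67, -18.2 degrees is -3.64.

Emit:
move_tool(
  moves=[0,0,-0.2,5,-0.8,0,5,0,0,-0.8,14,-2.4,0,5,0,0,-1.4,25,-4.4,0,5,0,0,-2,36,-6.4,0,5,0,0,-2.6,47,-8.4,0,5,0,0,-3.2,58,-10.4,0,5,0,0,-3.6,67,-12,0,5,0,0,-3.64,71.6,-12.8,0,5],
)

```text
time: 15.08
tool_pos: [618.5, 22.5, 197.5]
tcp_rot: [-179.8, 0.0, 80.9]
ft_force: [-0.4, -1.0, -4.0]
finger_gap: 12.7
grip_force: 78.3
```

Emit:
move_tool(
  moves=[0,0,0,1.8,-0.4,0,5,0,0,0,1.8,-0.4,0,5,0,0,0,1.8,-0.4,0,5],
)

```text
time: 15.45
tool_pos: [618.7, 27.6, 200.2]
tcp_rot: [-180.0, 0.0, 80.7]
ft_force: [0.7, 0.2, -3.9]
finger_gap: 12.4
grip_force: 78.3
```

```bash
python3 - <<'E'
from bench import r
from h import *
s=r.snapshot("wrist");cv2.imwrite("pics/w6.png",s["pixels"]);pickle.dump(s,open("w6.pkl","wb"));go(621.8,29.5,100,80.8);print(r.sense()["tool_pos"],r.sense()["tcp_rot"])
E
```

```text
row [ 0.   0.  -0.1] [  2.3   2.7 100.3] t 15.5
[618.76837298  27.66048594 200.28474569] [1.79998861e+02 2.42554724e-02 8.06705602e+01]
```

View pics/w6.png

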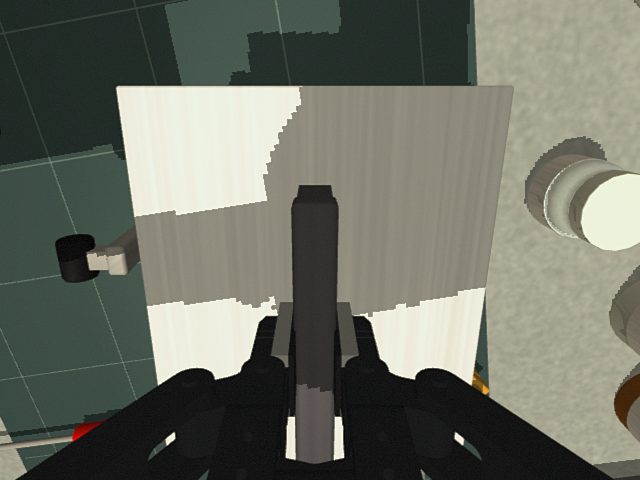

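The lid hangs level and square to the hand (far corners (117,87) and (513,87), handle end at 315). I'll check its offset from the TCP.

```bash
python3 - <<'E'
from h import *
s=pickle.load(open("w6.pkl","rb"))
a,b=at_z(s,117,87,186.6),at_z(s,513,87,186.6);m=(a+b)/2
u=(b-a)/np.linalg.norm(b-a);print(a,b,np.linalg.norm(b-a),np.degrees(np.arctan2(u[1],u[0])))
n=np.array([-u[1],u[0],0]);print("lid centre",m-85*n,"tcp 618.8 27.7")
E
```

```text
[565.26692911 122.69054803 186.6       ] [701.16034229 100.52157763 186.6       ] 137.68980715046308 -9.265328838450275
lid centre [619.52807304  27.71503009 186.6       ] tcp 618.8 27.7
```

Emit:
move_tool(
  moves=[0,0,0,0.44,0.48,3,5,0,0,0,0.44,0.48,8,5,0,0,0,0.44,0.48,14,5,0,0,0,0.44,0.48,18,5,0,0,0,0.44,0.48,20,5,0,0,0,0.44,0.48,20.8,5,0,0,0,0.44,0.48,20.8,5,0,0,0,0.44,0.48,20.8,5],
)

```text
time: 16.5
tool_pos: [622.5, 30.9, 97.6]
tcp_rot: [179.9, -0.0, 80.8]
ft_force: [0.2, 0.4, -4.0]
finger_gap: 12.8
grip_force: 78.3
```

```bash
python3 -c "
from h import *
go(621.4,29.5,82.7,80.8)"
```

```text
row [ 0.1 -0.  -0. ] [-1.6 -0.9 14.8] t 16.5
```

Emit:
move_tool(
  moves=[0,0,0,0,0,0.4,5,0,0,0,0,0,0.8,5,0,0,0,0,0,1.2,5,0,0,0,0,0,1.2,5],
)

```text
time: 17.0
tool_pos: [621.4, 30.9, 89.9]
tcp_rot: [-180.0, 0.0, 80.8]
ft_force: [-0.8, -0.1, -4.1]
finger_gap: 12.3
grip_force: 78.3
```

Emit:
move_tool(
  moves=[0,0,0,0,0,0.2,5,0,0,0,0,0,0.4,5,0,0,0,0,0,0.6,5,0,0,0,0,0,0.6,5],
)

```text
time: 17.5
tool_pos: [621.5, 30.9, 87.1]
tcp_rot: [-180.0, 0.0, 80.8]
ft_force: [0.0, -0.1, -3.5]
finger_gap: 12.0
grip_force: 78.3
```

Emit:
move_tool(
  moves=[0,0,0,0,0,0.2,5,0,0,0,0,0,0.4,5,0,0,0,0,0,0.6,5,0,0,0,0,0,0.6,5],
)

```text
time: 18.0
tool_pos: [621.5, 30.9, 84.1]
tcp_rot: [-180.0, 0.0, 80.8]
ft_force: [-0.5, 0.4, -4.2]
finger_gap: 12.3
grip_force: 78.3
```

Emit:
move_tool(
  moves=[0,0,0,-0.2,0,0,5,0,0,0,-0.2,0,0.1,5,0,0,0,-0.2,0,0.2,5,0,0,0,-0.2,0,0.2,5],
)

```text
time: 18.5
tool_pos: [621.4, 30.0, 83.2]
tcp_rot: [-180.0, -0.0, 80.8]
ft_force: [0.4, 1.0, -4.5]
finger_gap: 12.5
grip_force: 78.3
```

Emit:
move_tool(
  moves=[0,0,0,0,0,0.1,5,0,0,0,0,0,0.2,5,0,0,0,0,0,0.2,5],
)

```text
time: 18.88
tool_pos: [621.6, 29.9, 82.7]
tcp_rot: [180.0, -0.0, 80.8]
ft_force: [-2.8, 0.0, 0.1]
finger_gap: 12.3
grip_force: 78.9
```

Emit:
move_tool(
  moves=[0,0,0,0,0,0.1,5,0,0,0,0,0,0.2,5,0,0,0,0,0,0.2,5],
)

```text
time: 19.25
tool_pos: [621.6, 29.9, 82.7]
tcp_rot: [180.0, 0.0, 80.8]
ft_force: [-7.2, -0.1, 8.9]
finger_gap: 12.4
grip_force: 80.1
```

The lid seated at TCP 82.7, exactly as predicted. Release, lift, then stage behind the clamp grip.

The manual's scale: shifts go in units of 5 mm and turns go in units of 5 degrees. Converting my numbers, -137 mm is -27.4, -110 mm is -22.

Emit:
move_tool(
  moves=[0,0,0,0,0,-0.2,5,0,0,0,0,0,-0.2,30,0,0,0,0,0,-0.2,50,0,0,0,0,0,-0.2,50,0,0,0,0,0,-4,50,0,0,0,0,0,-12,50,0,0,0,0,0,-22,50,0,0,0,0,0,-27.4,40],
)

```text
time: 20.25
tool_pos: [623.1, 29.9, 223.8]
tcp_rot: [179.7, -0.0, 80.8]
ft_force: [0.7, 0.2, -0.2]
finger_gap: 40.1
grip_force: 0.0
```

```bash
python3 - <<'E'
from h import *
go(462.9,55.3,220,170.8)
from bench import r
s=r.snapshot("wrist");cv2.imwrite("pics/w7.png",s["pixels"]);pickle.dump(s,open("w7.pkl","wb"))
# seated lid: predicted plate corners vs white/dark edge test
e=np.array([.987,-.16,0]);f=np.array([.16,.987,0]);c=np.array([621.8,29.5,69])
print([proj(s,c+a*70*e+b*85*f).round(0).tolist() for a,b in((1,1),(1,-1),(-1,-1),(-1,1))])
g=cv2.cvtColor(s["pixels"],cv2.COLOR_BGR2GRAY).astype(int)
for v in(120,200,260): print(v,g[v,190:240:3],g[v,395:445:3])
print(g[70:115:3,260],g[70:115:3,380])
E
```

```text
row [  0.3   0.2 -90. ] [  -0.6 -162.2    2.8] t 20.25
[[415.0, 94.0], [399.0, 320.0], [223.0, 320.0], [205.0, 94.0]]
120 [ 42  40  42  43  44  38 109 242 245 248 144 147 131 130 138 141 138] [139 135 132 141 134 140 129  39  40  40  39  41  37  40  49  76  77]
200 [ 45  29  49  46  47  52  48  47  83 240 238 237 238 237 237 237 239] [234 238 233 237 216  81  78  77 118  79  76  76  77  76  78  78  76]
260 [ 87  86  86  89  87 125  86  86  88  85 247 238 239 238 238 239 239] [238 235 239 168 170 168 168 169 146  72  86  74  74  72  76  73  74]
[ 85  82  42  47  45  44  42  36 244 238 238 238 239 238 238] [ 41  40  41  42  42  41  41  40 140 139 137 138 136 136 137]
```

The lid's edges sit within a pixel or two of their predicted seated places. Going to the clamp.

Scaled: -162 mm is -32.4, -150 mm is -30, -80 degrees is -16.

Emit:
move_tool(
  moves=[0,0,-2,0,-4,0,20,0,0,-4,0,-9,0,0,0,0,-6,0,-15,0,0,0,0,-8,0,-21,0.4,0,0,0,-10,0,-26,0.4,0,0,0,-12,0,-30,0.4,0,0,0,-14,0,-32.4,0.4,0,0,0,-16,0,-32.4,0.4,0],
  force=30,
)

```text
time: 21.3
tool_pos: [461.2, 56.1, 217.5]
tcp_rot: [180.0, 0.1, 161.1]
ft_force: [0.4, -0.0, 0.6]
finger_gap: 0.1
grip_force: 0.0
```

Emit:
move_tool(
  moves=[0,0,-2,0,0,0,0,0,0,-2,0,0,0,0,0,0,-2,0,0,0,0],
)

```text
time: 21.68
tool_pos: [461.7, 55.9, 216.8]
tcp_rot: [180.0, 0.0, 170.5]
ft_force: [0.8, 0.0, 0.2]
finger_gap: -0.1
grip_force: 0.0
```

```bash
python3 - <<'E'
from h import *
go(462.9,55.3,133,170.8)
from bench import r
T=r.snapshot("top");S=r.snapshot("scene");pickle.dump([T,S],open("s2.pkl","wb"))
E
```

```text
row [ 0.   0.  -0.3] [-1.2 -0.4 83.8] t 21.675
```

Scaled: -1 mm is -0.2, 84 mm is 16.8.

Emit:
move_tool(
  moves=[0,0,0,-0.2,0,6,0,0,0,0,-0.2,0,13,0,0,0,0,-0.2,0,16.6,0,0,0,0,-0.2,0,16.8,0,0,0,0,-0.2,0,16.8,0,0,0,0,-0.2,0,16.8,0],
)

```text
time: 22.52
tool_pos: [463.7, 55.7, 133.8]
tcp_rot: [180.0, 0.1, 170.8]
ft_force: [-0.2, 0.5, 0.1]
finger_gap: 0.1
grip_force: 0.0
```

Emit:
move_tool(
  moves=[0,0,0,-1.6,0,0,0,0,0,0,-3,0,-0.2,0,0,0,0,-5,0,-0.8,0,0,0,0,-6.8,0,-1.32,0,0,0,0,-8.6,0,-1.4,0,0,0,0,-10.4,0,-1.48,0,0,0,0,-12.2,0,-1.2,0,0,0,0,-14,0,-0.68,0],
)

```text
time: 23.52
tool_pos: [532.3, 44.4, 135.5]
tcp_rot: [-180.0, 0.0, 170.8]
ft_force: [-0.8, -0.1, 0.8]
finger_gap: -0.0
grip_force: 0.5
```

Emit:
move_tool(
  moves=[0,0,0,-1.6,0,0.8,0,0,0,0,-3.32,0,1.68,0,0,0,0,-4.6,0,2.6,0,0,0,0,-5.7,0,3.8,0,0,0,0,-5.7,0,3.8,0],
)

```text
time: 24.15
tool_pos: [559.6, 39.9, 115.8]
tcp_rot: [-180.0, -0.1, 170.8]
ft_force: [0.0, 0.3, 0.5]
finger_gap: -0.1
grip_force: 0.0
```

```bash
python3 -c "
from h import *
go(528+40*.987,44.7-40*.16,73+34.5,170.8)"
```

```text
row [-0.  -0.1 -0. ] [-8.  -0.3  8.3] t 24.15
```

Emit:
move_tool(
  moves=[0,0,0,-0.8,0,0.8,0,0,0,0,-1.6,0,1.7,0,0,0,0,-1.6,0,1.7,0],
)

```text
time: 24.52
tool_pos: [567.7, 38.6, 107.7]
tcp_rot: [-180.0, -0.0, 170.8]
ft_force: [-0.9, 0.2, 0.8]
finger_gap: 0.0
grip_force: 0.3
```

Emit:
move_tool(
  moves=[0,0,0,-0.2,0,0.4,0,0,0,0,-0.4,0,0.7,0,0,0,0,-0.4,0,0.7,0,0,0,0,-0.4,0,0.7,0],
)

```text
time: 25.02
tool_pos: [569.0, 38.6, 105.4]
tcp_rot: [180.0, -0.1, 170.8]
ft_force: [-8.3, 1.8, 8.4]
finger_gap: 0.1
grip_force: 4.6
```

Emit:
move_tool(
  moves=[0,0,0,-0.2,0,0,0,0,0,0,-0.4,0,0,0,0,0,0,-0.4,0,0,0],
)

```text
time: 25.4
tool_pos: [569.3, 38.6, 105.2]
tcp_rot: [-180.0, -0.3, 170.8]
ft_force: [-17.4, 2.0, 13.9]
finger_gap: -0.3
grip_force: 9.3
```

```bash
python3 - <<'E'
from h import *
from bench import r
s=r.snapshot("top");S=r.snapshot("scene");cv2.imwrite("pics/t3.png",s["pixels"]);pickle.dump([s,S],open("s3.pkl","wb"))
T,S0=pickle.load(open("s2.pkl","rb"))
# dark grip blobs near clamp, before/after in scene (clear of the hand?)
g=cv2.cvtColor(S["pixels"],cv2.COLOR_BGR2GRAY);g0=cv2.cvtColor(S0["pixels"],cv2.COLOR_BGR2GRAY)
P=lambda x,z:proj(S,[528+x*.987,44.7-x*.16,73+z]).round(0)
print("grip start",P(-31,64),"down",P(62,34))
for n,(u,v) in(("start",P(-31,64)),("down",P(62,34))):
    u,v=int(u),int(v);print(n,"before",g0[v-3:v+4:3,u-4:u+5:2].tolist(),"now",g[v-3:v+4:3,u-4:u+5:2].tolist())
E
```

```text
grip start [356. 211.] down [330. 242.]
start before [[39, 27, 27, 38, 58], [114, 137, 62, 29, 14], [167, 135, 58, 14, 13]] now [[47, 50, 53, 56, 65], [56, 49, 51, 52, 54], [53, 42, 24, 27, 39]]
down before [[71, 69, 68, 68, 68], [225, 164, 94, 71, 66], [232, 231, 229, 224, 164]] now [[26, 14, 18, 16, 60], [22, 14, 15, 17, 10], [221, 74, 24, 11, 16]]
```

The force has risen (17 N and 14 N) with the hand at the fully-down pose, and the grip shows dark at its predicted down pixel. Now one last push on top of it.

Scaled: -25 mm is -5, -14 mm is -2.8.

Emit:
move_tool(
  moves=[0,0,0,0.8,0,0,0,0,0,0,1.2,0,-2,0,0,0,0,1.2,0,-6,0,0,0,0,-1.6,0,-6,0,0,0,0,-2.8,0,-5,0,0,0,0,-3,0,-3,0,0,0,0,-3,0,-3,0],
)

```text
time: 26.38
tool_pos: [585.0, 35.7, 117.8]
tcp_rot: [-180.0, -0.2, 170.8]
ft_force: [0.0, 0.3, 0.4]
finger_gap: 0.0
grip_force: 0.0
```

Emit:
move_tool(
  moves=[0,0,0,0,0,0.4,0,0,0,0,0,0,0.8,0,0,0,0,0,0,0.8,0,0,0,0,0,0,0.8,0],
)

```text
time: 26.88
tool_pos: [586.4, 35.7, 116.6]
tcp_rot: [180.0, 0.0, 170.8]
ft_force: [-4.2, -0.6, 5.9]
finger_gap: 0.2
grip_force: 3.0
```

Scaled: 2 mm is 0.4, -1 mm is -0.2.

Emit:
move_tool(
  moves=[0,0,0,-0.1,0,0.2,0,0,0,0,-0.2,0,0.4,0,0,0,0,-0.2,0,0.4,0,0,0,0,-0.2,0,0.4,0],
)

```text
time: 27.38
tool_pos: [586.8, 35.7, 116.2]
tcp_rot: [-180.0, -0.0, 170.8]
ft_force: [-13.1, 0.9, 19.5]
finger_gap: 0.2
grip_force: 10.0
```

Emit:
move_tool(
  moves=[0,0,0,0,0,-1,0,0,0,0,0,0,-4,0,0,0,0,0,0,-12,0,0,0,0,0,0,-22,0,0,0,0,12,0,-26,0,0,0,0,22,0,-26,0,0,0,0,26,0,-26,0,0,0,0,26,0,-26,0],
)

```text
time: 28.38
tool_pos: [458.8, 56.6, 244.8]
tcp_rot: [180.0, 0.1, 170.8]
ft_force: [0.0, 0.5, 1.5]
finger_gap: 0.0
grip_force: 0.0
```

```bash
python3 - <<'E'
from h import *
from bench import r
S=r.snapshot("scene");T=r.snapshot("top");d=pickle.load(open("s0.pkl","rb"))
pc=lambda x,z:np.array([528+x*.987,44.7-x*.16,73+z])
for n,s,r0 in(("scene",S,11),("top",T,11)):
    g=cv2.cvtColor(s["pixels"],cv2.COLOR_BGR2GRAY);u,v=proj(s,pc(62,34)).round().astype(int)
    w=g[v-r0:v+r0+1,u-r0:u+r0+1]; k,L,st,ce=cv2.connectedComponentsWithStats((w<32).astype(np.uint8))
    print(n,"pred",proj(s,pc(62,34)).round(1),[( (c+[u-r0,v-r0]).round(1).tolist(),int(a[4])) for c,a in zip(ce[1:],st[1:]) if a[4]>10], [proj(s,pc(62*np.cos(q)-34*np.sin(q),62*np.sin(q)+34*np.cos(q))).round(1).tolist() for q in(0,.1,.2)])
# lid flush: scene edges & bystander change map
df=cv2.absdiff(d["top"]["pixels"],T["pixels"]).max(2);m=(cv2.GaussianBlur(df,(5,5),0)>60).astype(np.uint8)
k,L,st,ce=cv2.connectedComponentsWithStats(m);print([(st[i,:4].tolist(),int(st[i,4])) for i in range(1,k) if st[i,4]>40])
cv2.imwrite("pics/s4.png",S["pixels"])
E
```

```text
scene pred [329.7 241.8] [([330.7, 241.5], 64)] [[329.7, 241.8], [330.8, 238.7], [332.1, 235.6]]
top pred [320.2 237.2] [([319.8, 236.6], 28)] [[320.2, 237.2], [319.9, 238.8], [319.5, 240.8]]
[([277, 182, 93, 81], 4123), ([447, 230, 104, 99], 5379), ([312, 233, 14, 9], 86), ([311, 257, 9, 13], 87), ([249, 281, 94, 82], 6340), ([236, 283, 8, 113], 865), ([225, 284, 8, 112], 835), ([358, 286, 9, 110], 840), ([348, 288, 8, 108], 745), ([146, 300, 8, 9], 48), ([155, 304, 15, 13], 127), ([170, 313, 7, 9], 46), ([246, 397, 13, 61], 686), ([345, 399, 3, 48], 75), ([0, 442, 34, 38], 834), ([226, 446, 6, 34], 198), ([346, 448, 3, 32], 55), ([236, 451, 7, 29], 195)]
```

The clamp grip is within a pixel of its fully-down place in both views. No bystander shows a change (the gasket is hidden behind the arm) and the robot is clear, so I'm handing in.

```bash
python3 -c "
from bench import r
print(r.hand_in())"
```

```text
the job is handed in; nothing more can be done
None
```

The job is handed in, about 28 s on the robot's clock: the probe was set down in the lane, the lid measures seated at its flush height, and the clamp is fully down. No bystander I could see had moved, though the arm hid the gasket in the last check.

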